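Crack open the rice cooker's spring lid

TASK

Let the steam out of the rice cooker: press the release button on its front rim with a fingertip so that the lid springs up, and trap the rising lid from above with a finger, handily the other one, before its front edge is 10 cm up. Finish while still holding it there under the finger: still, ajar, its front edge about 4 cm up. Nothing is to be gripped or lifted: leave the cooker where it stands, the steam cap in its seat on the lid, and everything else on the counter undisturbed.

Things in the scene. Friction and masses are not known exactly. Their poses are not given: they have to be found in the camera images.
- cooker: rice cooker: white rounded box on rubber feet, 250 wide (y), 320 deep (x, with a carrying handle folded back behind it), rim 150 and lid top 198 high, 3.6 kg, standing loose; origin at the middle of its underside, its front (control panel, console, release button) faces its -x, z up. The console in front of the lid (cooker x -155 to -93) is 186 high
- lid: the cooker's lid: white with a steel band, 232 deep, 240 wide, its flat top level when shut and 33 above its origin. Origin on the hinge axis at the rear (cooker x +135, z 165); x and z as the cooker's while shut. Top spans x -222 to +4 (its outer 14 are rounded off); the steam cap sits on the rear half, the front half is bare
- lid_hinge (a joint): opening of the lid in rad, 0 shut and latched, 1.3 wide open. Once unlatched a spring raises it by itself through a damper, at about 0.06 to 0.13 rad/s; it goes on rising unless stopped. 2 to 5 N down on the front half of its top stops it. 0.18 rad = front edge 4 cm up
- lid_front (a point): point on the lid's top, middle of its front edge: cooker x -85, z 198 when shut; 220 in front of the hinge axis
- button (a joint): travel of the spring release button in m: 0 at rest, 0.008 fully down, moving straight down (cooker -z). The lid's catch lets go at about 0.005; pushing it takes 1.2 N at first and 4.5 N fully down. It springs back when let go and need not be kept down once the lid has begun to rise
- button_top (a point): middle of the button's flat top: grey bar 34 (cooker x) by 60 (y) on the console just in front of the lid, at cooker x -132, y 0, z 211, so at rest its top is 13 higher than the lid's, fully down 5 higher
- steam_cap: loose grey steam cap, 41 diameter, 21 high, standing in a low collar on the rear of the lid; origin at the centre of its underside. Leave it in its seat
- cap_seat (a point): centre of the steam cap's seat on the lid's top (cooker x +85, y 0, z 198 when shut), inside a collar 54 outside, 46 inside, 7 high
- rice_cup: clear rice measuring cup, 64 diameter, 72 high, upright to the right (-y) of the cooker; origin at the centre of its underside. Leave alone
- rice_paddle: wooden rice paddle, 200 long, 62 wide, 8 thick, lying along the left (+y) side of the cooker; origin on its underside near its middle. Leave alone
- copper_pot: copper pot with two brass loop handles, 212 diameter (290 over the handles), 105 high, on the left; origin at the centre of its underside. Leave alone
- oil_bottle: dark oil bottle, 72 diameter, 270 high, on the left; origin at the centre of its underside. Leave alone
- fat_jar: white jar with a black cap, 72 diameter, 105 high, on the left; origin at the centre of its underside. Leave alone
- pepper_mill: clear pepper mill with a steel top, 56 diameter, 200 high, on the left; origin at the centre of its underside. Leave alone
- food_boxes: two stacked food boxes with bluish lids, 205 by 155, 132 high, on the right (a fixed slow cooker, 284 diameter, 212 high, stands behind them at the far right corner); origin at the centre of the underside. Leave alone
Things that resemble listed ones, but are neither listed nor needed, are in the scene too. What is meant by the steam_cap is not pink, and is the smaller of those in its own colour.

How it is judged (in metres and radians):
On the way, in this order (a step that is already met when the one before it is completed fails the run):
1. the release button is pressed down (value of joint button above 0.0045 m).
2. the lid has popped up and a finger is stopping it (value of joint lid_hinge above 0.09 rad and contact force between the fingers and lid above 0.5 N), for 0.2 s.
At the end, for the whole second after the job is handed in: the lid stands still, ajar at 0.09 to 0.28 rad (front edge 2 to 6 cm up), with a finger pressing on it (over 0.5 N); the steam cap is in its seat (within 12 mm) and the cooker within 3 cm of where it stood (all of step 2 and value of joint lid_hinge below 0.28 rad and velocity of joint lid_hinge between -0.03 and 0.03 rad/s and distance between steam_cap and cap_seat below 0.012 m and distance of cooker from where it was at the start of the episode below 0.03 m); the arm keeps its last pose, push and grip.
It fails at once if the lid is not caught in time: its front edge swings more than about 10 cm up (value of joint lid_hinge above 0.5 rad).
It fails at once if the cooker is shoved more than 3 cm, lifted or tipped (distance of cooker from where it was at the start of the episode above 0.03 m or height (world z) of cooker above 0.012 m or angle between cooker's own z axis and vertical above 0.08 rad).
It fails at once if the steam cap is knocked or lifted out of its seat (distance between steam_cap and cap_seat above 0.012 m).
It fails at once if a thing standing by is knocked, moved or lifted (distance of any of rice_cup, rice_paddle, copper_pot, oil_bottle, fat_jar, pepper_mill, food_boxes from where it was at the start of the episode above 0.03 m).
It also fails if it takes over 32 s, if anything falls off the work surface, if the arm or the gripper's body presses on something with over 40 N, if the wrist force passes 120 N, or if a joint passes its speed limit or range.

ROBOT

A 6-joint arm with a two-finger parallel gripper is mounted at the origin on the work surface. World frame = base frame: x ahead of the robot, y to its left, z up, the work surface at z = 0. Lengths are in m, angles in degrees, forces in N, time in s.
With the tool pointing down it reaches from about 0.4 to 0.825 m from the base axis. Payload 7 kg.
Tool frame: the origin (TCP) lies between the finger pads; the fingertips stand 14 mm ahead of it and the grasp point (between the pads) lies 5 mm behind it; z points along the fingers, y is the line along which they close (so a half turn about z gives the same grasp; the last joint's range is limited). The gripper opens to 88 mm and grips with 3 to 60 N. Pads are 19 mm wide; open, the fingers measure 130 mm over their backs; the gripper's body (78 mm by 193 mm) begins 47 mm behind the grasp point.
Start: joints at [91.794, 20.546, 0.682, 0, -70.136, -16.507], TCP at [0.171, 0.653, 0.207] pointing down, gripper open.
Joint ranges: [-176.03, 176.03], [-82.01, 121.73], [-58.28, 71.71], [-173.87, 95.51], [-174.79, -0.11], [-173.66, 173.66]. Speed limits (degrees/s): [136.94, 136.94, 172.46, 180, 180, 180].

INTERFACE

Orientations are given as [roll, pitch, yaw] about the fixed x, y, z axes, in that order (R = Rz(yaw) Ry(pitch) Rx(roll)).
In Python, from plant import status, cams, job gives the robot as it stands. The module is installed in compiled form; this text tells all that it offers.
- The arm moves only by the tool step_arm, never from a script. Its arguments are lists of equal length, an entry for each row: "xyz": the shift along the tool's x, y, z each as a share of 20 cm, from -1 to 1, a list of three; "yaw": the turn about the tool's z as a share of 360 degrees, from -1 to 1; "claw": the closure, from -1 (fully open) to 1 (shut). A call has 1 to 20 rows; each row is the pose to reach, as a shift and turn from the pose commanded when the call began, along the tool's axes at that moment, turning the shorter way round; what a row does not reach only later rows make up. A row lasts 1/12 s, in which the tool goes at most 41.7 mm and 7.16 degrees, less where a joint would pass 70% of its speed; a pose out of reach is approached as far as the arm can. A call with a number of a shift or a turn outside -1 to 1 is refused whole. A call with a gripper value outside its range is refused whole. The fingers move at their own pace and stop on an object; "grip_force" is the grip in N (left out, the last holds). Time passes only in rows, so rows that repeat a pose let the fingers close. It gives the time, the measured TCP pose, the force, the opening and the grip force at its end, in the units of the state.
- status.get_state(): the state, without advancing time (a new reading comes with each control period).
- cams.capture(name): name is "scene" or "top"; returns (picture, depth): 400x640x3 uint8, blue, green, red; 400x640 float32, m along the optical axis (not along the pixel's ray), 0 where there is no reading.
- cams.calibration(name): a dict with "mtx" (3x3 intrinsics, pixels), "D" ([k1, k2, p1, p2, k3] as OpenCV has them; the pictures are not rectified), "camera_from_world" (4x4, takes a point from world to camera coordinates). Camera axes: x right, y down, z forward; pixel columns grow to the right and rows downward; lengths in m; the calibration is good to about 2 mm. A picture is of the moment at which its call begins. calibration takes no time and is no camera call.
- job.close_job(): hands the job in; it is judged then, once.
The state is a dict: "time_s": time; "joints": joint angles; "qd": joint speeds; "joint_torque": joint torques, N m; "tcp_pos": TCP position; "eef_rot": TCP orientation; "contact_force": force on the tool from outside, world axes, zero at the start; "moment": the same for the moment, N m; "gripper_width": finger opening in m; "gripper_force": force on a finger pad.
Only numpy, scipy, OpenCV 4.12 (cv2) and the standard library are available. Lean on these libraries where they do the work, as an engineer would, in place of code of your own. Each camera call takes 0.05 s, during which the arm holds its last target. There are 200 camera calls.

## Working session

There is one attempt and no reset: what is moved stays moved. The work goes in short steps, Python scripts to look and compute and a tool call to move; the robot and the scene stay as the last step left them, time stands still between calls to the robot, and variables do not carry over. Pictures are saved under pics/ and viewed, at most 10 in all, crops included, and the job is handed in when it is done.

Besides the shell and the picture viewer there is one more tool, called after "Request:" as name([rows], argument=value, ...), one row to a line, values as JSON. step_arm: Moves the arm, as the interface text tells. Shift numbers are shares of 20 cm and turn numbers shares of 360 degrees, none past 1 either way. Its arguments: {"type":"object","properties":{"xyz":{"type":"array"},"yaw":{"type":"array"},"claw":{"type":"array"},"grip_force":{"type":"number"}},"required":["xyz","yaw","claw"]}

```bash
mkdir -p pics; python3 - <<'E'
from plant import status,cams
import cv2,numpy as np
print({k:np.round(v,3).tolist() for k,v in status.get_state().items()})
for n in("scene","top"):
    p,d=cams.capture(n); cv2.imwrite(f"pics/{n}0.png",p); np.save(f"pics/{n}0.npy",d)
    c=cams.calibration(n); print(n,{k:np.round(v,4).tolist() for k,v in c.items()})
E
```

```text
{'time_s': 0.0, 'joints': [91.795, 20.59, 0.635, -0.022, -70.136, -16.507], 'qd': [0.047, -0.123, -0.046, 0.015, -0.093, 0.007], 'joint_torque': [-0.001, -58.272, 29.305, 6.997, 0.007, -0.0], 'tcp_pos': [0.171, 0.652, 0.206], 'eef_rot': [179.907, -0.006, -14.72], 'contact_force': [0.014, -0.191, -0.264], 'moment': [0.006, -0.038, -0.067], 'gripper_force': 0.0, 'gripper_width': 0.088}
scene {'mtx': [[375.423, 0.0, 324.9339], [0.0, 375.423, 204.0908], [0.0, 0.0, 1.0]], 'D': [-0.0489, 0.0, 0.0, 0.0, 0.0], 'camera_from_world': [[0.0768, 0.9969, -0.0149, -0.0752], [0.747, -0.0674, -0.6613, -0.3822], [-0.6603, 0.0397, -0.7499, 1.6648], [0.0, 0.0, 0.0, 1.0]]}
top {'mtx': [[475.2015, 0.0, 327.1349], [0.0, 475.2015, 203.4873], [0.0, 0.0, 1.0]], 'D': [0.0124, 0.0, 0.0, 0.0, 0.0], 'camera_from_world': [[-0.0284, -0.9996, 0.0066, 0.0309], [-0.994, 0.0276, -0.1059, 0.6529], [0.1057, -0.0096, -0.9944, 1.8627], [0.0, 0.0, 0.0, 1.0]]}
```

View pics/scene0.png

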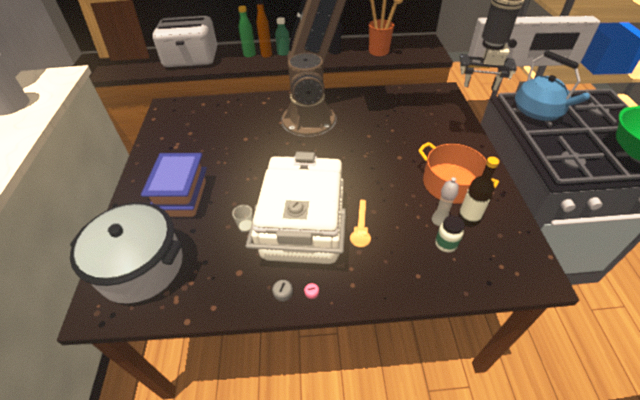

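View pics/top0.png

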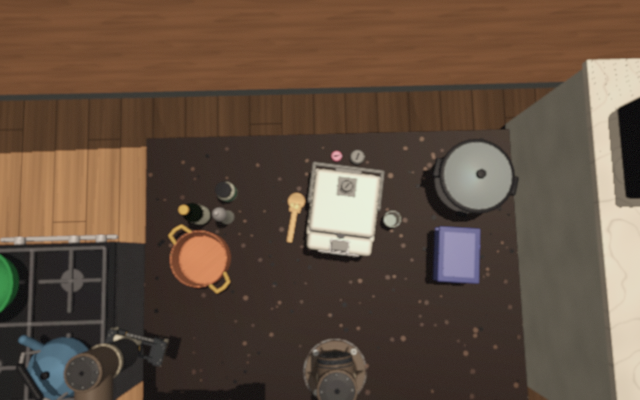

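The scene view shows the cooker with its button at about (305,157), and the lid cap at (296,209). The top view shows them at about (339,244) and (346,186). There are three cap-like things in the top view: grey on the lid at (346,186), grey on the counter at (357,156), and pink at (337,156). The one on the lid fits, being grey and apparently the smaller. I'll confirm that in one crop and measure.

```bash
cat > h.py <<'E'
import cv2,numpy as np
from plant import cams
def ray(n,uv):
    c=cams.calibration(n); T=np.array(c["camera_from_world"]); R,t=T[:3,:3],T[:3,3]
    q=cv2.undistortPoints(np.array([[uv]],float),np.array(c["mtx"]),np.array(c["D"]))[0,0]
    return -R.T@t, R.T@np.array([q[0],q[1],1])
def plane(n,uv,z):
    o,d=ray(n,uv); return o+d*(z-o[2])/d[2]
def two(a,b):
    (o,d),(p,e)=ray("scene",a),ray("top",b)
    s=np.linalg.lstsq(np.c_[d,-e],p-o,rcond=None)[0]
    x,y=o+s[0]*d,p+s[1]*e
    return (x+y)/2,np.linalg.norm(x-y)
def dep(n,uv,d):
    o,r=ray(n,uv); return o+r*d[int(round(uv[1])),int(round(uv[0]))]
E
python3 - <<'E'
from h import *
A=cv2.imread("pics/top0.png");B=cv2.imread("pics/scene0.png")
a=cv2.resize(A[140:265,295:405],None,fx=4,fy=4,interpolation=2)
b=cv2.resize(B[145:305,240:350],None,fx=3.125,fy=3.125,interpolation=2)
cv2.imwrite("pics/crop.png",np.hstack([a[:500],b[:500]]))
# console/button grey, white lid masks
d=np.load("pics/top0.npy")
ys,xs=np.mgrid[160:265,295:395]
P=np.array([dep("top",(u,v),d) for u,v in zip(xs.ravel(),ys.ravel())])
g=A[160:265,295:395].max(2).ravel()
m=(P[:,2]>.19)&(P[:,2]<.205)
r=cv2.minAreaRect(P[m][:,:2].astype(np.float32));print("lid level",r,np.median(P[m],0))
m=(P[:,2]>.206)&(P[:,2]<.23)
for x in np.c_[P[m],xs.ravel()[m],ys.ravel()[m]][::4]:print(np.round(x,3))
E
```

```text
Traceback (most recent call last):
  File "h.py", line 15, in dep
    o,r=ray(n,uv); return o+r*d[int(round(uv[1])),int(round(uv[0]))]
        ~~~^^^^^^
  File "h.py", line 4, in ray
    c=cams.calibration(n); T=np.array(c["camera_from_world"]); R,t=T[:3,:3],T[:3,3]
ValueError: time passes only in moves, steps and waits
```

View pics/crop.png

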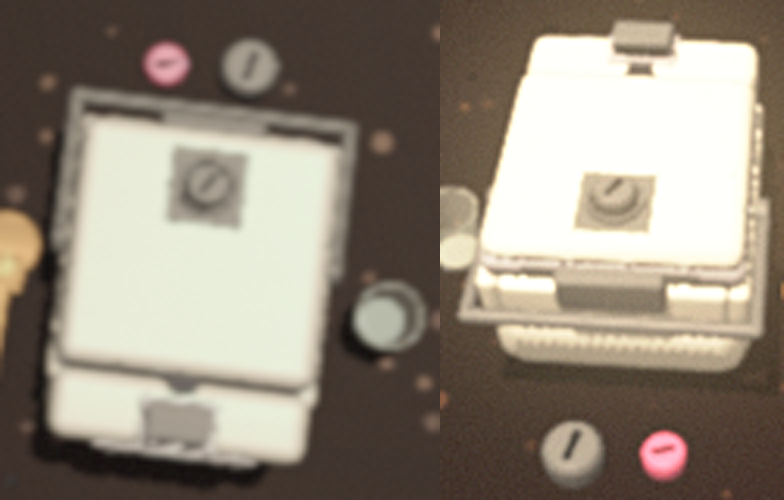

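The crop confirms the cap on the lid, at crop (208,183), is the smaller grey one. The counter one at (250,67) is bigger and the other is pink. The button bar is at crop (179,421).

```bash
sed -i 's/c=cams.calibration(n); T/c=C[n]; T/; 2a C={n:cams.calibration(n) for n in ("scene","top")}' h.py
python3 - <<'E'
from h import *
A=cv2.imread("pics/top0.png")
bt,e=two((305.3,155.8),(339.8,245.2));print("button",bt,e,plane("top",(339.8,245.2),.211),plane("scene",(305.3,155.8),.211))
cp,e=two((295.7,206.8),(347.2,185.8));print("captop",cp,e,plane("top",(347.2,185.8),.219))
d=np.load("pics/top0.npy")
for uv in((340,246),(342,218),(330,218),(360,220),(347,185)):print(uv,dep("top",uv,d))
# lid edges: white mask
m=(A.min(2)>150).astype(np.uint8);m[:, :295]=0;m[:,395:]=0;m[:160]=0;m[262:]=0
n,l,s,c=cv2.connectedComponentsWithStats(m)
for i in range(1,n):
    if s[i,4]>150:
        q=np.argwhere(l==i)[:,::-1].astype(np.float32);box=cv2.boxPoints(cv2.minAreaRect(q))
        w=np.array([plane("top",p,.195) for p in box]);print(s[i],box.tolist(),np.round(w,4).tolist())
E
```

```text
button [ 0.48336872 -0.02426236  0.20270262] 0.005745557519975648 [ 0.48315499 -0.02685626  0.211     ] [ 0.49305064 -0.02134352  0.211     ]
captop [ 0.69818852 -0.05894814  0.20528214] 0.003659918013253445 [ 0.69623767 -0.06004863  0.219     ]
(340, 246) [ 0.4801443  -0.02719653  0.21942648]
(342, 218) [ 0.58151342 -0.03831576  0.19948867]
(330, 218) [0.58296611 0.00521311 0.19636983]
(360, 220) [ 0.57215637 -0.10315234  0.20317357]
(347, 185) [ 0.69792054 -0.05896029  0.22769643]
[ 308  170   72   85 4444] [[305.742919921875, 248.8091278076172], [315.43377685546875, 168.0520477294922], [380.57574462890625, 175.8690948486328], [370.8848876953125, 256.62615966796875]] [[0.4739, 0.0961, 0.195], [0.7688, 0.0534, 0.195], [0.7331, -0.1853, 0.195], [0.4392, -0.1383, 0.195]]
```

Request:
step_arm([
  [0,0,-0.75],
  [0,0,-0.75],
  [0,0,-0.75],
  [0,0,-0.75],
  [0.9,0.95,-0.75],
  [0.9,0.95,-0.75],
  [0.9,0.95,-0.75],
  [0.9,0.95,-0.75],
  [0.9,0.95,-0.75],
  [0.9,0.95,-0.75],
  [0.9,0.95,-0.75],
  [0.9,0.95,-0.75],
], yaw=[0,0,0,0,0,0,0,0,0,0,0,0], claw=[-1,-1,-1,-1,-1,-1,-1,-1,-1,-1,-1,-1])

```text
time_s: 1.1
tcp_pos: [0.2985, 0.4206, 0.3575]
eef_rot: [-179.9, -0.0, -14.9]
contact_force: [0.1, 0.1, 0.0]
gripper_width: 0.0875
gripper_force: 0.0
```

Request:
step_arm([
  [0.9,0.95,0],
  [0.9,0.95,0],
  [0.9,0.95,0],
  [0.9,0.95,0],
  [0.9,0.95,0],
  [0.9,0.95,0],
  [0.9,0.95,0],
  [0.9,0.95,0],
], yaw=[0,0,0,0,0,0,0,0], claw=[-1,-1,-1,-1,-1,-1,-1,-1])

```text
time_s: 1.77
tcp_pos: [0.4241, 0.192, 0.3563]
eef_rot: [180.0, 0.0, -14.9]
contact_force: [0.1, 0.0, 0.1]
gripper_width: 0.0876
gripper_force: 0.0
```

Request:
step_arm([
  [0.85,0.95,0],
  [0.85,0.95,0],
  [0.85,0.95,0],
  [0.85,0.95,0],
  [0.85,0.95,0],
  [0.85,0.95,0],
  [0.85,0.95,0],
  [0.85,0.95,0],
  [0.85,0.95,0],
  [0.85,0.95,0],
  [0.85,0.95,0],
  [0.85,0.95,0],
  [0.85,0.95,0],
  [0.85,0.95,0],
], yaw=[0.234,0.234,0.234,0.234,0.234,0.234,0.234,0.234,0.234,0.234,0.234,0.234,0.234,0.234], claw=[-1,-1,-1,-1,-1,-1,-1,-1,-1,-1,-1,-1,-1,-1])

```text
time_s: 2.93
tcp_pos: [0.5396, -0.032, 0.3561]
eef_rot: [180.0, -0.0, -98.7]
contact_force: [-0.1, -0.6, 0.3]
gripper_width: 0.0879
gripper_force: 0.0
```

Request:
step_arm([
  [0,0,0.2],
  [0,0,0.4],
  [0,0,0.55],
  [0,0,0.55],
  [0,0,0.55],
], yaw=[0,0,0,0,0], claw=[-1,-1,-1,-1,-1])

```text
time_s: 3.35
tcp_pos: [0.5389, -0.033, 0.2461]
eef_rot: [179.9, -0.1, -98.8]
contact_force: [1.7, 0.5, 1.7]
gripper_width: 0.0878
gripper_force: 0.0
```

```bash
python3 - <<'E'
from h import *
from plant import status
a,_=cams.capture("top");b,_=cams.capture("scene")
cv2.imwrite("pics/crop1.png",np.hstack([cv2.resize(a[150:275,295:395],None,fx=4,fy=4,interpolation=2),cv2.resize(b[120:245,250:350],None,fx=4,fy=4,interpolation=2)]))
print(status.get_state()["tcp_pos"],status.get_state()["contact_force"])
E
```

```text
[ 0.54080162 -0.03283146  0.2489228 ] [-0.02712475 -0.47497083  0.57515793]
```

View pics/crop1.png

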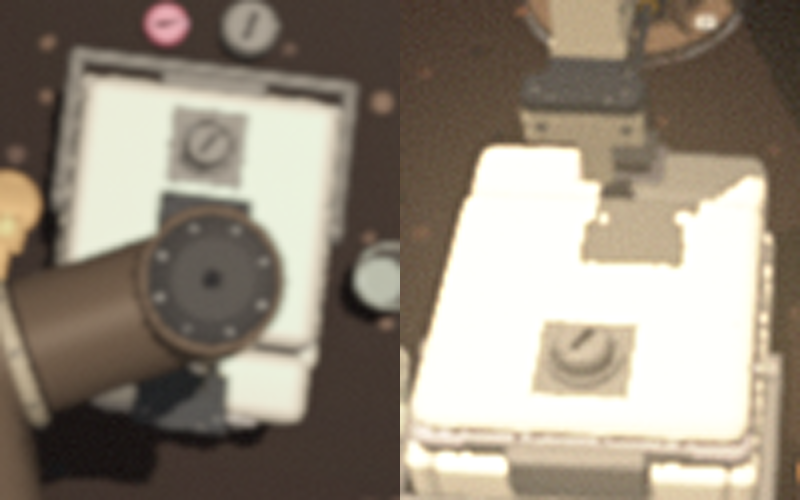

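Request:
step_arm([
  [0,0,0.03],
  [0,0,0.06],
  [0,0,0.09],
  [0,0,0.1],
  [0,0,0.1],
  [0,0,0.1],
], yaw=[0,0,0,0,0,0], claw=[-1,-1,-1,-1,-1,-1])

```text
time_s: 3.95
tcp_pos: [0.5393, -0.0332, 0.2266]
eef_rot: [180.0, -0.0, -99.0]
contact_force: [-0.1, -0.6, -0.2]
gripper_width: 0.0878
gripper_force: 0.0
```

Request:
step_arm([
  [0,0,0.01],
  [0,0,0.015],
  [0,0,0.02],
  [0,0,0.025],
  [0,0,0.025],
  [0,0,0.025],
], yaw=[0,0,0,0,0,0], claw=[-1,-1,-1,-1,-1,-1])

```text
time_s: 4.45
tcp_pos: [0.5393, -0.0331, 0.2215]
eef_rot: [180.0, -0.0, -98.9]
contact_force: [-0.7, -0.5, 0.5]
gripper_width: 0.0881
gripper_force: 0.0
```

Request:
step_arm([
  [0,0,0.005],
  [0,0,0.01],
  [0,0,0.01],
  [0,0,0.01],
], yaw=[0,0,0,0], claw=[-1,-1,-1,-1])

```text
time_s: 4.78
tcp_pos: [0.5393, -0.0331, 0.2195]
eef_rot: [180.0, -0.0, -99.0]
contact_force: [0.4, 0.1, 0.2]
gripper_width: 0.0876
gripper_force: 0.0
```

Request:
step_arm([
  [0,0,0.005],
  [0,0,0.01],
  [0,0,0.01],
  [0,0,0.01],
], yaw=[0,0,0,0], claw=[-1,-1,-1,-1])

```text
time_s: 5.12
tcp_pos: [0.5392, -0.0331, 0.2175]
eef_rot: [180.0, -0.0, -99.0]
contact_force: [0.0, 0.1, -0.2]
gripper_width: 0.0877
gripper_force: 0.0
```

```bash
python3 - <<'E'
from h import *
a,da=cams.capture("top");b,db=cams.capture("scene")
cv2.imwrite("pics/crop2.png",cv2.resize(b[120:220,260:360],None,fx=6,fy=6,interpolation=2))
for uv in((320,215),(325,222),(362,225),(315,240),(318,250),(360,250)):print("top",uv,dep("top",uv,da))
for uv in((280,170),(330,190),(275,200),(335,170),(280,150)):print("sc",uv,dep("scene",uv,db))
E
```

```text
top (320, 215) [0.55820563 0.03857114 0.64251394]
top (325, 222) [0.53787631 0.02567452 0.65797983]
top (362, 225) [ 0.52571691 -0.0705715   0.68203063]
top (315, 240) [0.49091236 0.05354564 0.65596898]
top (318, 250) [0.46860626 0.05221557 0.17135073]
top (360, 250) [ 0.46416101 -0.10069862  0.18429955]
sc (280, 170) [ 0.53750508 -0.10202147  0.19870145]
sc (330, 190) [0.63528763 0.04434058 0.19758736]
sc (275, 200) [ 0.66012861 -0.11616729  0.19739271]
sc (335, 170) [0.5370049  0.06845197 0.18321684]
sc (280, 150) [ 0.20288612 -0.12396025 -0.00261775]
```

View pics/crop2.png

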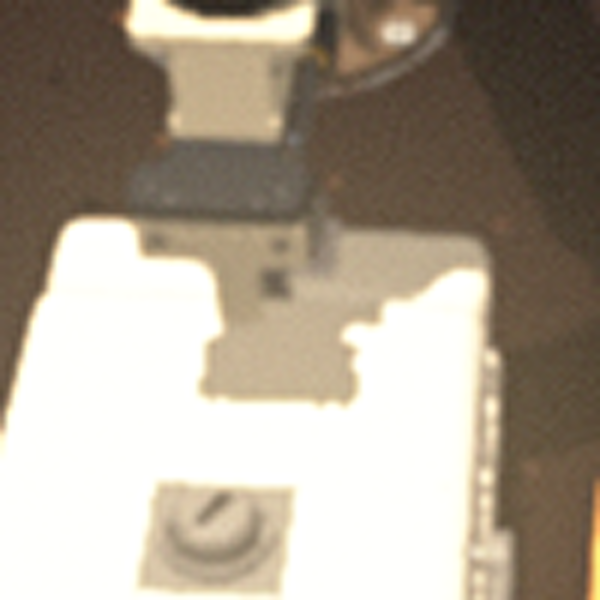

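The crop shows the rear fingertip as a dark pad at crop (275,285), about scene (306,168), just over the lid. The front finger is hidden behind the gripper. I'll check the tip's position against the TCP.

```bash
python3 - <<'E'
from h import *
for v in(165,168,169.5):print(plane("scene",(305.8,v),.2035),plane("scene",(305.8,v),.23))
c=C["scene"];T=np.array(c["camera_from_world"])
p=np.array([[.594,-.041,.2035],[.594,-.041,.26],[.486,-.025,.2035],[.484,-.0266,.211],[.472,-.0266,.211],[.5,-.0266,.211],[.6967,-.06,.219]])
print(cv2.projectPoints(p,cv2.Rodrigues(T[:3,:3])[0],T[:3,3],np.array(c["mtx"]),np.array(c["D"]))[0][:,0])
b,db=cams.capture("scene")
for v in range(160,178):print(v,b[v,306].tolist(),dep("scene",(306,v),db).round(4))
E
```

```text
[ 0.52757803 -0.02164108  0.2035    ] [ 0.55648603 -0.02147951  0.23      ]
[ 0.54114168 -0.02222208  0.2035    ] [ 0.56959534 -0.02204104  0.23      ]
[ 0.5478441  -0.02250932  0.2035    ] [ 0.57607325 -0.02231866  0.23      ]
[[300.26708144 180.51851243]
 [299.01044909 166.5696707 ]
 [304.18312949 156.19227086]
 [303.52012066 154.0129579 ]
 [303.37466986 151.53398098]
 [303.71729446 157.37129752]
 [294.28006756 203.18883398]]
160 [102, 125, 142] [ 0.6341 -0.0196  0.3192]
161 [105, 127, 138] [ 0.6352 -0.0197  0.3166]
162 [117, 146, 161] [ 0.6282 -0.02    0.3067]
163 [121, 154, 173] [ 0.6338 -0.0201  0.3081]
164 [114, 140, 159] [ 0.6331 -0.0203  0.3039]
165 [93, 115, 126] [ 0.5145 -0.0211  0.1915]
166 [88, 106, 119] [ 0.5238 -0.0213  0.1958]
167 [86, 103, 115] [ 0.5243 -0.0215  0.192 ]
168 [88, 103, 118] [ 0.5248 -0.0217  0.1883]
169 [110, 134, 148] [ 0.5261 -0.0219  0.1852]
170 [136, 166, 181] [ 0.5426 -0.022   0.1964]
171 [152, 185, 202] [ 0.5492 -0.0222  0.1984]
172 [152, 180, 199] [ 0.5491 -0.0224  0.1942]
173 [151, 184, 202] [ 0.5533 -0.0226  0.1939]
174 [148, 178, 197] [ 0.5623 -0.0228  0.1983]
175 [146, 179, 199] [ 0.568  -0.023   0.1996]
176 [152, 183, 200] [ 0.5724 -0.0232  0.1997]
177 [150, 177, 198] [ 0.5753 -0.0234  0.1983]
```

```bash
python3 - <<'E'
from h import *
b,db=cams.capture("scene")
for v in range(146,182,2):print(v,[tuple((dep("scene",(u,v),db)*1000).astype(int).tolist()) for u in range(280,322,5)])
E
```

```text
146 [(178, -123, -1), (182, -103, 0), (602, -59, 344), (602, -46, 343), (608, -33, 347), (605, -19, 343), (189, 0, -2), (194, 19, 0), (191, 40, -3)]
148 [(191, -123, -2), (609, -73, 344), (611, -59, 345), (613, -46, 345), (613, -33, 345), (615, -20, 345), (198, -1, -5), (201, 19, -4), (205, 39, -3)]
150 [(202, -123, -2), (619, -73, 346), (618, -60, 344), (621, -46, 345), (621, -33, 344), (623, -20, 345), (622, -7, 343), (218, 18, 0), (217, 38, -3)]
152 [(214, -123, -2), (626, -73, 345), (626, -60, 344), (630, -46, 346), (629, -33, 344), (631, -20, 345), (627, -7, 340), (230, 17, -1), (230, 37, -2)]
154 [(229, -123, 0), (633, -73, 344), (633, -60, 343), (637, -47, 345), (640, -34, 346), (637, -21, 343), (626, -7, 332), (243, 16, 0), (242, 36, -3)]
156 [(239, -123, -2), (635, -73, 339), (636, -60, 338), (636, -47, 337), (639, -34, 339), (639, -21, 338), (630, -8, 329), (253, 16, -2), (252, 36, -4)]
158 [(466, -103, 185), (630, -74, 328), (635, -61, 331), (634, -48, 328), (637, -35, 330), (639, -21, 331), (632, -8, 323), (479, 9, 186), (269, 35, 0)]
160 [(474, -103, 183), (622, -76, 313
[... 972 characters left out ...]
 -39, 246), (552, -25, 197), (555, -10, 198), (552, 5, 195), (555, 20, 196)]
174 [(556, -101, 199), (555, -86, 197), (555, -71, 195), (555, -56, 194), (559, -41, 197), (558, -25, 195), (561, -10, 196), (561, 4, 195), (567, 19, 199)]
176 [(564, -101, 199), (565, -86, 198), (565, -71, 197), (566, -56, 197), (568, -41, 197), (570, -26, 197), (572, -11, 198), (573, 4, 198), (570, 19, 193)]
178 [(573, -101, 199), (571, -87, 196), (573, -71, 196), (574, -56, 196), (576, -41, 197), (577, -26, 196), (577, -11, 195), (580, 3, 196), (583, 18, 198)]
180 [(576, -102, 194), (579, -87, 195), (582, -71, 197), (584, -56, 197), (587, -41, 198), (585, -26, 195), (587, -11, 196), (591, 2, 199), (593, 17, 199)]
```

```bash
python3 - <<'E'
import cv2
from plant import cams
b,_=cams.capture("scene")
g=b[125:200,265:335].astype(float)
g=(g/255)**1.0
cv2.imwrite("pics/crop3.png",cv2.resize((g*255).astype('uint8'),None,fx=8,fy=8,interpolation=cv2.INTER_LANCZOS4))
E
```

```text
(no output)
```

View pics/crop3.png

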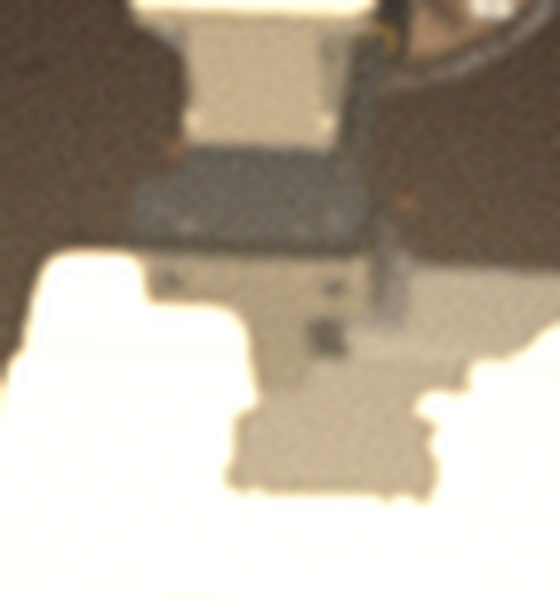

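The rear finger shows in depth at x≈0.60, y≈-0.045, with its tip at about z 0.24. That's roughly 30 mm above the button and higher than the TCP reading implies. I'll keep going down and watch the force.

Request:
step_arm([
  [0,0,0.03],
  [0,0,0.06],
  [0,0,0.09],
  [0,0,0.1],
  [0,0,0.1],
  [0,0,0.1],
], yaw=[0,0,0,0,0,0], claw=[-1,-1,-1,-1,-1,-1])

```text
time_s: 5.87
tcp_pos: [0.5393, -0.0332, 0.1973]
eef_rot: [180.0, -0.0, -99.0]
contact_force: [0.2, -0.8, 0.4]
gripper_width: 0.0876
gripper_force: 0.0
```

```bash
python3 - <<'E'
from h import *
from plant import status
b,db=cams.capture("scene")
for v in range(164,190,1):print(v,[tuple((dep("scene",(u,v),db)*1000).astype(int).tolist()) for u in (294,297,300)])
s=status.get_state();print(s["tcp_pos"],s["contact_force"])
E
```

```text
164 [(634, -52, 307), (634, -44, 307), (638, -36, 309)]
165 [(628, -53, 298), (627, -45, 297), (638, -36, 306)]
166 [(629, -53, 295), (629, -45, 295), (629, -37, 294)]
167 [(628, -53, 291), (631, -45, 293), (629, -37, 290)]
168 [(628, -54, 287), (629, -45, 287), (628, -37, 286)]
169 [(629, -54, 285), (632, -45, 286), (633, -37, 287)]
170 [(539, -58, 197), (605, -47, 257), (606, -38, 257)]
171 [(544, -59, 197), (604, -47, 252), (607, -38, 254)]
172 [(550, -59, 198), (602, -47, 247), (603, -39, 247)]
173 [(553, -59, 197), (604, -48, 245), (602, -39, 242)]
174 [(557, -59, 196), (600, -48, 237), (601, -39, 237)]
175 [(561, -59, 196), (599, -48, 232), (603, -40, 235)]
176 [(564, -59, 195), (600, -49, 229), (599, -40, 227)]
177 [(569, -59, 195), (601, -49, 226), (602, -40, 226)]
178 [(575, -59, 197), (598, -49, 219), (1390, -16, 994)]
179 [(579, -59, 197), (577, -50, 194), (580, -41, 196)]
180 [(581, -60, 195), (582, -51, 195), (583, -41, 195)]
181 [(588, -60, 197), (589, -51, 197), (589, -42, 197)]
182 [(591, -60, 196), (594, -51, 198), (591, -42, 195)]
183 [(595, -60, 196), (596, -51, 196), (595, -42, 194)]
184 [(600, -60, 197), (601, -51, 197), (602, -42, 197)]
185 [(604, -60, 196), (599, -51, 190), (604, -42, 195)]
186 [(607, -60, 195), (610, -51, 197), (609, -42, 196)]
187 [(612, -60, 196), (614, -51, 197), (612, -42, 195)]
188 [(618, -60, 198), (616, -51, 195), (619, -42, 198)]
189 [(621, -60, 196), (622, -51, 197), (621, -43, 195)]
[ 0.5394265  -0.03308969  0.19760146] [ 0.08047026 -0.45301004  0.78991857]
```

Request:
step_arm([
  [0,0,0.01],
  [0,0,0.02],
  [0,0,0.03],
  [0,0,0.04],
  [0,0,0.05],
  [0,0,0.05],
  [0,0,0.05],
], yaw=[0,0,0,0,0,0,0], claw=[-1,-1,-1,-1,-1,-1,-1])

```text
time_s: 6.5
tcp_pos: [0.5394, -0.0331, 0.1876]
eef_rot: [-180.0, 0.0, -99.0]
contact_force: [0.5, 0.9, 2.5]
gripper_width: 0.0874
gripper_force: 0.8
```

Request:
step_arm([
  [0,0,0.005],
  [0,0,0.01],
  [0,0,0.015],
  [0,0,0.015],
  [0,0,0.015],
], yaw=[0,0,0,0,0], claw=[-1,-1,-1,-1,-1])

```text
time_s: 6.92
tcp_pos: [0.5394, -0.0331, 0.1846]
eef_rot: [-180.0, 0.0, -99.0]
contact_force: [-0.4, 0.8, 5.5]
gripper_width: 0.0876
gripper_force: 3.2
```

Request:
step_arm([
  [0,0,0.005],
  [0,0,0.01],
  [0,0,0.01],
  [0,0,0.01],
], yaw=[0,0,0,0], claw=[-1,-1,-1,-1])

```text
time_s: 7.25
tcp_pos: [0.5394, -0.0331, 0.1834]
eef_rot: [-180.0, 0.0, -98.9]
contact_force: [-3.2, 2.3, 9.0]
gripper_width: 0.0875
gripper_force: 4.5
```

```bash
cat > lid.py <<'E'
from h import *
from plant import status
b,db=cams.capture("scene")
for uv in((270,172),(270,185),(275,200),(325,185),(325,200),(325,215)):print(uv,dep("scene",uv,db).round(4))
s=status.get_state();print(s["tcp_pos"],s["contact_force"],s["gripper_force"])
ys,xs=np.mgrid[172:228:4,262:345:4]
P=np.array([dep("scene",q,db) for q in zip(xs.ravel(),ys.ravel())])
u=np.array([.988,-.153]);o=np.array([.4835,-.0267])-u*-.132
X=(P[:,:2]-o)@u;Y=(P[:,:2]-o)@np.array([.153,.988])
m=(abs(Y)>.045)&(abs(Y)<.1)&(X>-.06)&(X<.12)&(P[:,2]>.18)&(P[:,2]<.3)
k=np.polyfit(X[m],P[m,2],1);print("lid slope rad",-k[0],"z at hinge",np.polyval(k,.135),m.sum())
E
python3 lid.py
```

```text
(270, 172) [ 0.5495 -0.1319  0.2043]
(270, 185) [ 0.5994 -0.1316  0.1984]
(275, 200) [ 0.6601 -0.1162  0.1974]
(325, 185) [0.6175 0.0311 0.2016]
(325, 200) [0.6723 0.0268 0.1965]
(325, 215) [0.7276 0.0225 0.1961]
[ 0.53936414 -0.03309164  0.18339639] [-2.76004145  2.22309504 10.11650454] 4.470436018891633
lid slope rad 0.03156705782970522 z at hinge 0.19676848627990173 108
```

The lid has popped and is held at about 0.03 rad. I'll raise the tool slowly and let the lid follow the finger.

Request:
step_arm([
  [0,0,-0.005],
  [0,0,-0.01],
  [0,0,-0.015],
  [0,0,-0.02],
  [0,0,-0.025],
  [0,0,-0.03],
  [0,0,-0.035],
  [0,0,-0.04],
  [0,0,-0.045],
  [0,0,-0.05],
  [0,0,-0.055],
  [0,0,-0.06],
  [0,0,-0.065],
  [0,0,-0.07],
  [0,0,-0.075],
  [0,0,-0.08],
  [0,0,-0.085],
  [0,0,-0.09],
  [0,0,-0.095],
  [0,0,-0.1],
], yaw=[0,0,0,0,0,0,0,0,0,0,0,0,0,0,0,0,0,0,0,0], claw=[-1,-1,-1,-1,-1,-1,-1,-1,-1,-1,-1,-1,-1,-1,-1,-1,-1,-1,-1,-1])

```text
time_s: 8.97
tcp_pos: [0.5393, -0.0331, 0.2027]
eef_rot: [-180.0, 0.0, -99.0]
contact_force: [1.1, 0.0, 1.5]
gripper_width: 0.0874
gripper_force: 0.5
```

Request:
step_arm([
  [0,0,0],
  [0,0,0],
  [0,0,0],
  [0,0,0],
  [0,0,0],
  [0,0,0],
  [0,0,0],
  [0,0,0],
  [0,0,0],
  [0,0,0],
  [0,0,0],
  [0,0,0],
], yaw=[0,0,0,0,0,0,0,0,0,0,0,0], claw=[-1,-1,-1,-1,-1,-1,-1,-1,-1,-1,-1,-1])

```text
time_s: 9.97
tcp_pos: [0.5393, -0.0331, 0.2025]
eef_rot: [-180.0, 0.0, -99.0]
contact_force: [0.6, 0.5, 3.5]
gripper_width: 0.0876
gripper_force: 1.8
```

```bash
python3 lid.py
```

```text
(270, 172) [ 0.5675 -0.1294  0.2212]
(270, 185) [ 0.6166 -0.1291  0.2157]
(275, 200) [ 0.6695 -0.1149  0.2076]
(325, 185) [0.6307 0.0303 0.2151]
(325, 200) [0.6837 0.0261 0.2091]
(325, 215) [0.7322 0.0222 0.2016]
[ 0.53933042 -0.03307376  0.20254427] [0.20281849 0.0336973  3.51645344] 1.7874909052625299
lid slope rad 0.14607636241503294 z at hinge 0.19671074374962697 111
```

Request:
step_arm([
  [0,0,-0.005],
  [0,0,-0.01],
  [0,0,-0.015],
  [0,0,-0.02],
  [0,0,-0.02],
  [0,0,-0.02],
  [0,0,-0.02],
  [0,0,-0.02],
  [0,0,-0.02],
  [0,0,-0.02],
  [0,0,-0.02],
  [0,0,-0.02],
  [0,0,-0.02],
  [0,0,-0.02],
  [0,0,-0.02],
  [0,0,-0.02],
], yaw=[0,0,0,0,0,0,0,0,0,0,0,0,0,0,0,0], claw=[-1,-1,-1,-1,-1,-1,-1,-1,-1,-1,-1,-1,-1,-1,-1,-1])

```text
time_s: 11.35
tcp_pos: [0.5392, -0.0331, 0.2065]
eef_rot: [180.0, -0.0, -99.0]
contact_force: [-0.6, 0.3, 4.2]
gripper_width: 0.0878
gripper_force: 1.9
```

```bash
python3 lid.py; python3 - <<'E'
import cv2,numpy as np
from plant import cams
a,_=cams.capture("top");b,_=cams.capture("scene")
cv2.imwrite("pics/crop4.png",np.hstack([cv2.resize(a[150:275,295:395],None,fx=4,fy=4),cv2.resize(b[120:245,250:350],None,fx=4,fy=4)]))
E
```

```text
(270, 172) [ 0.5686 -0.1293  0.2223]
(270, 185) [ 0.618  -0.1289  0.2172]
(275, 200) [ 0.6717 -0.1146  0.21  ]
(325, 185) [0.6327 0.0301 0.2172]
(325, 200) [0.6846 0.026  0.2102]
(325, 215) [0.7325 0.0222 0.202 ]
[ 0.53924315 -0.03307565  0.20651739] [-1.20065568  0.32881252  3.88157369] 1.88354660756886
lid slope rad 0.16476567358386593 z at hinge 0.1975146629356261 113
```

View pics/crop4.png

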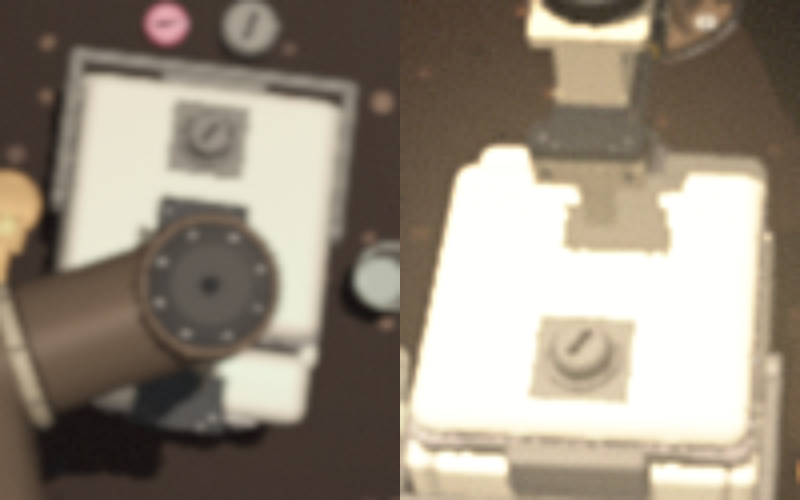

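The lid is ajar at about 0.165 rad with the finger pressing on it at roughly 4 N. The cap is in its seat (left crop at (209,138)) and the cooker hasn't moved.

```bash
python3 -c "
from plant import job
print(job.close_job())"
```

```text
the job is handed in; nothing more can be done
None
```

I handed the job in with the lid held still under the finger at about 0.165 rad (front edge about 3.6 cm up) and about 4 N of force; the steam cap is in its seat, the cooker hasn't moved, and the verdict was not shown.

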